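# Make up the gluing kit and the cleaning kit on a fossil preparation bench

## Task

Make up two work kits in the empty card trays: into the long tray both halves of the broken fish slab, fossil side up and in line with their broken ends facing each other about a finger's width apart, and the amber jar of adhesive, upright; into the square tray the ammonite and the brush. Everything lies flat on its tray's floor, nothing on top of another thing or leaning on a wall; set the fossils and the jar down gently, never dropping them. Leave the vertebra, the white glue bottle and the tape roll where they are.

Things in the scene. Friction and masses are not known exactly. Their poses are not given: they have to be found in the camera images.
- long_tray: Empty open kraft-card tray with flared walls, the oblong one and the longest on the bench, fixed to the bench. Inner floor 100 x 220 mm (x by y), rim 134 x 254 mm, 30 mm high; walls and floor 3 mm thick, so the floor's top is 3 mm above the origin. Origin: centre of the underside, at bench height. Its y axis runs along the long side, z up; it is turned by up to 0.17 rad.
- square_tray: Empty open kraft-card tray with flared walls, the single square one (not the pile of nested trays), fixed to the bench. Inner floor 140 x 140 mm, rim 172 x 172 mm, 30 mm high; floor's top 3 mm above the origin. Origin: centre of the underside, at bench height; x and y along its sides, z up; it is turned by up to 0.17 rad.
- head_half: Half of a broken sand-coloured stone slab, fossil side up, with the dark skull and front ribs of a fish. 46 mm wide (x) x 58 mm long (y) x 18 mm thick, the skull standing 3 mm higher; 0.13 kg. Origin: centre of the underside; z up out of the fossil face; the broken (zigzag) end is at -y, the skull towards +y. The long sides (x = -23 and +23 mm) are straight and parallel: grip there.
- tail_half: The other half of the same slab, with the dark back ribs and the forked tail of the fish. Same size: 46 mm wide (x) x 58 mm long (y) x 18 mm thick, 0.13 kg. Origin: centre of the underside; z up out of the fossil face; the broken (zigzag) end is at +y, the tail fork towards -y. The long sides (x = -23 and +23 mm) are straight and parallel.
- jar: Small round amber glass jar of adhesive with a paper band and a white screw cap, standing. Body 46 mm in diameter up to 28 mm height, cap 42 mm in diameter from 42 mm height up, 58 mm high in all; 0.09 kg. Origin: centre of the underside; z up.
- ammonite: Ammonite: a brown ribbed spiral shell lying flat, a rounded disc 61 x 51 mm (x by y) and 20 mm thick, with upright sides that can be gripped across any direction; 0.11 kg. Origin: centre of the underside; z up.
- brush: Flat cleaning brush lying on the bench, 120 mm long along its x axis: round wooden handle 20 mm thick from x = -60 to -5 mm, steel ferrule 42 mm wide, grey bristles to x = +60 mm; all 20 mm high; 0.05 kg, balance point near x = -7 mm. Origin: middle of its length, on the underside; z up.
- vertebra: Bystander, leave alone: pale bone vertebra, a spool 48 mm in diameter and 34 mm high standing on its end, with three short processes (reaching 34 mm from the origin in x, 49 mm in +y). Origin: centre of the spool's underside.
- glue_bottle: Bystander, leave alone: white plastic squeeze bottle with an orange nozzle, 40 mm in diameter, 110 mm high, standing. Origin: centre of the underside.
- tape_roll: Bystander, leave alone: white roll of tape lying flat, 76 mm outside diameter, 22 mm high. Origin: centre of the underside.

How it is judged:
At the end, for the whole second after the job is handed in: Halves and jar on the long tray's floor, ammonite and brush on the square one's, flat and face up (underside under 7 mm off the floor, tilt under 0.12 rad), at rest. Each half's origin 50 to 93 mm beyond the other's, on its broken end's side, within 25 mm sideways (x of head_half in the frame of long_tray between -0.05 and 0.05 m and y of head_half in the frame of long_tray between -0.11 and 0.11 m and z of head_half in the frame of long_tray between -0.002 and 0.01 m and angle between each of head_half, tail_half, jar, ammonite, brush's own z axis and vertical below 0.12 rad and linear speed of each of head_half, tail_half, jar, ammonite, brush below 0.02 m/s and x of tail_half in the frame of long_tray between -0.05 and 0.05 m and y of tail_half in the frame of long_tray between -0.11 and 0.11 m and z of tail_half in the frame of long_tray between -0.002 and 0.01 m and x of jar in the frame of long_tray between -0.05 and 0.05 m and y of jar in the frame of long_tray between -0.11 and 0.11 m and z of jar in the frame of long_tray between -0.002 and 0.01 m and x of ammonite in the frame of square_tray between -0.07 and 0.07 m and y of ammonite in the frame of square_tray between -0.07 and 0.07 m and z of ammonite in the frame of square_tray between -0.002 and 0.01 m and x of brush in the frame of square_tray between -0.07 and 0.07 m and y of brush in the frame of square_tray between -0.07 and 0.07 m and z of brush in the frame of square_tray between -0.002 and 0.01 m and y of head_half in the frame of tail_half between 0.05 and 0.093 m and y of tail_half in the frame of head_half between -0.093 and -0.05 m and x of head_half in the frame of tail_half between -0.025 and 0.025 m and x of tail_half in the frame of head_half between -0.025 and 0.025 m); the robot touches nothing.
It fails at once if a fossil or the jar is dropped (out of the fingers and faster than 0.7 m/s, a fall of about 25 mm) ((linear speed of head_half above 0.7 m/s and contact force between the fingers and head_half below 0.05 N) or (linear speed of tail_half above 0.7 m/s and contact force between the fingers and tail_half below 0.05 N) or (linear speed of ammonite above 0.7 m/s and contact force between the fingers and ammonite below 0.05 N) or (linear speed of jar above 0.7 m/s and contact force between the fingers and jar below 0.05 N)).
It fails at once if the vertebra is moved by more than 25 mm (distance of vertebra from where it was at the start of the episode above 0.025 m).
It fails at once if the glue bottle is moved by more than 25 mm (distance of glue_bottle from where it was at the start of the episode above 0.025 m).
It fails at once if the tape roll is moved by more than 25 mm (distance of tape_roll from where it was at the start of the episode above 0.025 m).
It also fails if it takes over 115 s, if anything falls off the work surface, if the arm or the gripper's body presses on something with over 40 N, if the wrist force passes 120 N, or if a joint passes its speed limit or range.

## Robot

A 6-joint arm with a two-finger parallel gripper is mounted at the origin on the work surface. World frame = base frame: x ahead of the robot, y to its left, z up, the work surface at z = 0. Lengths are in m, angles in rad, forces in N, time in s.
With the tool pointing down it reaches from about 0.4 to 0.825 m from the base axis. Payload 7 kg.
Tool frame: the origin (TCP) lies midway between the tips of the shut fingers; the grasp point (between the pads) lies 19 mm behind it; z points along the fingers, x is the direction in which the jaws open and shut, and the axes are right-handed (so a half turn about z gives the same grasp; the last joint's range is limited). The gripper opens to 88 mm and grips with 3 to 60 N. Pads are 19 mm wide; open, the fingers measure 130 mm over their backs; the gripper's body (78 mm by 193 mm) begins 47 mm behind the grasp point.
Start: joints at [-0.951, 0.359, 0.012, 0, -1.224, -0.288], TCP at [0.22, -0.638, 0.227] pointing down, gripper open.
Joint ranges: [-3.07, 3.07], [-1.43, 2.12], [-1.02, 1.25], [-3.03, 1.67], [-3.05, -0], [-3.03, 3.03]. Speed limits (rad/s): [2.39, 2.39, 3.01, 3.14, 3.14, 3.14].

## Interface

Orientations are given as [roll, pitch, yaw] about the fixed x, y, z axes, in that order (R = Rz(yaw) Ry(pitch) Rx(roll)).
In Python, from station import status, eyes, workorder gives the robot as it stands.
- The arm moves only by the shell command python3 -m jog 'ROWS' [OPENING] [FORCE]. ROWS is JSON, a list of rows, each a list of 6 numbers: the shift along the world's x, y, z in mm, then the turn, a rotation vector about the world's x, y, z in rad. A call has 1 to 12 rows; each row shifts and turns the pose as measured when the row begins; what a row does not reach is not made up. A row lasts 1/10 s, in which the tool goes at most 50 mm and 8.59 degrees, less where a joint would pass 70% of its speed; a pose out of reach is approached as far as the arm can. A call with a gripper value outside its range is refused whole. OPENING is the opening, from 0 (shut) to 1 (fully open), set as the call begins (- or left out, the last holds). The fingers move at their own pace and stop on an object; FORCE is the grip in N (left out, the last holds). Time passes only in rows, so rows that do not move let the fingers close. It gives the time, the measured TCP pose, the force and the opening at its end, in the units of the state.
- status.get_state(): the state, without advancing time (a new reading comes with each control period).
- eyes.grab_frame(name): name is "scene" or "top"; returns the picture (384x512x3 uint8, blue, green, red); there is no depth.
- eyes.calibration(name): a dict with "camera_matrix" (3x3 intrinsics, pixels), "k1" (the pictures are not rectified: a ray, as slopes to the right and down, at radius r is drawn at 1 + k1 r^2 times it, then the intrinsics apply), "cam_to_world" (4x4, takes a point from camera to world coordinates). Camera axes: x right, y up, looking along -z (the intrinsics and any distortion apply to the point x, -y, -z); pixel columns grow to the right and rows downward; lengths in m; the calibration is good to about 2 mm. A picture is of the moment at which its call begins. calibration takes no time and is no camera call.
- workorder.job_done(): hands the job in, once; it reports no verdict.
The state is a dict: "t": time; "q": joint angles; "qd": joint speeds; "joint_efforts": joint torques, N m; "eef_pos": TCP position; "ee_rot": TCP orientation; "force": force on the tool from outside, world axes, zero at the start; "moment": the same for the moment, N m; "width": finger opening in m.
Only numpy, scipy, OpenCV 4.12 (cv2) and the standard library are available. Lean on these libraries where they do the work, as an engineer would, in place of code of your own. Each camera call takes 0.05 s, during which the arm holds its last target. There are 200 camera calls.

## Working session

There is one attempt and no reset: what is moved stays moved. The work goes in short steps, Python scripts to look and compute and a shell command to move; the robot and the scene stay as the last step left them, time stands still between calls to the robot, and variables do not carry over. Pictures are saved under pics/ and viewed, about 12 in all and at most 16, crops included, and the job is handed in when it is done.

```bash
mkdir -p pics; ls; cat > h.py <<'E'
import numpy as np, cv2
from station import status, eyes, workorder
def grab(n,f):
    im=eyes.grab_frame(n); cv2.imwrite('pics/'+f,im); return im
def pt(n,u,v,z):
    c=eyes.calibration(n);K=np.array(c['camera_matrix']);T=np.array(c['cam_to_world'])
    d=cv2.undistortPoints(np.array([[[u,v]]],float),K,np.array([c['k1'],0,0,0,0.]))[0,0]
    r=T[:3,:3]@np.array([d[0],-d[1],-1]);o=T[:3,3]
    return (o+r*(z-o[2])/r[2])
def crop(f,u0,v0,u1,v1,s,g):
    im=cv2.imread('pics/'+f)[v0:v1,u0:u1]; cv2.imwrite('pics/'+g,cv2.resize(im,None,fx=s,fy=s,interpolation=cv2.INTER_CUBIC))
E
python3 - <<'E'
from h import *
for n in('top','scene'):
    im=grab(n,n+'0.png'); cv2.imwrite('pics/'+n+'0b.png',cv2.resize(im,(768,576),interpolation=cv2.INTER_CUBIC))
    print(eyes.calibration(n))
print(status.get_state())
E
```

```text
pics
{'camera_matrix': array([[406.28929744,   0.        , 254.36317707],
       [  0.        , 406.28929744, 186.94109912],
       [  0.        ,   0.        ,   1.        ]]), 'k1': -0.039409420584260696, 'cam_to_world': array([[ 0.01900007,  0.98985703, -0.14079079,  0.42084373],
       [-0.9993692 ,  0.02302799,  0.02703539, -0.06917297],
       [ 0.0300033 ,  0.14018831,  0.98967017,  1.14681151],
       [ 0.        ,  0.        ,  0.        ,  1.        ]])}
{'camera_matrix': array([[431.68292377,   0.        , 259.14884324],
       [  0.        , 431.68292377, 191.29880377],
       [  0.        ,   0.        ,   1.        ]]), 'k1': -0.15362386012511212, 'cam_to_world': array([[-0.36756363, -0.56108381,  0.74167509,  1.4150297 ],
       [ 0.92999729, -0.22053773,  0.29405468,  0.26404085],
       [-0.00142198,  0.79783963,  0.60286807,  0.73333964],
       [ 0.        ,  0.        ,  0.        ,  1.        ]])}
{'t': 0.1, 'q': array([-9.50913716e-01,  3.59313345e-01,  1.11759036e-02, -3.07359609e-04,
       -1.22408421e+00, -2.88114948e-01]), 'qd': array([ 0.00074   , -0.00063713,  0.00205937,  0.00194258, -0.00054965,
       -0.00074424]), 'joint_efforts': array([-2.38915563e-03, -5.84163594e+01,  2.93747342e+01,  7.01539546e+00,
        1.01643577e-02, -4.66920676e-05]), 'eef_pos': array([ 0.21970894, -0.6377979 ,  0.22572889]), 'ee_rot': array([-3.14146466e+00, -1.44868831e-03,  1.90245925e+00]), 'force': array([-0.78614417,  0.76453877, -0.51888477]), 'moment': array([-0.01155249, -0.03146028, -0.02388053]), 'width': 0.08743144619150785}
```

View pics/top0b.png

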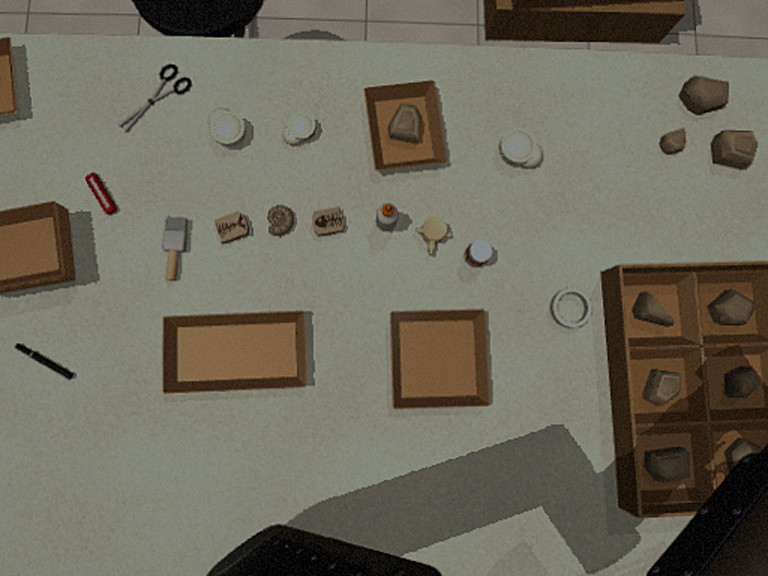

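View pics/scene0b.png

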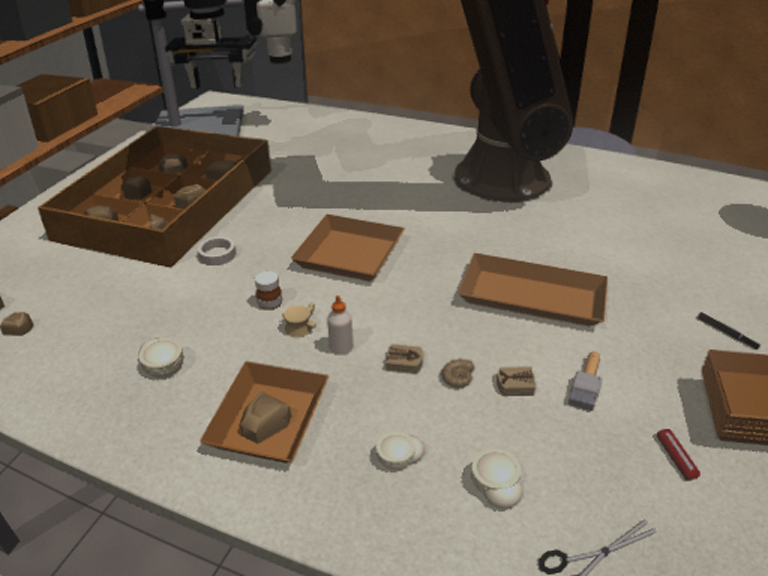

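Top view (768-wide copy) shows brush (173,247), slab halves (232,227) and (328,221), ammonite (280,220), glue bottle (387,215), vertebra (434,232), jar (480,252), tape (571,308), long tray (235,352), square tray (440,358). I'll enlarge two regions.

```bash
python3 - <<'E'
from h import *
crop('top0.png',100,130,240,200,5.7,'c1.png')
crop('top0.png',100,195,340,280,3.3,'c2.png')
crop('top0.png',210,120,350,190,5.7,'c3.png')
E
```

```text
(no output)
```

View pics/c1.png

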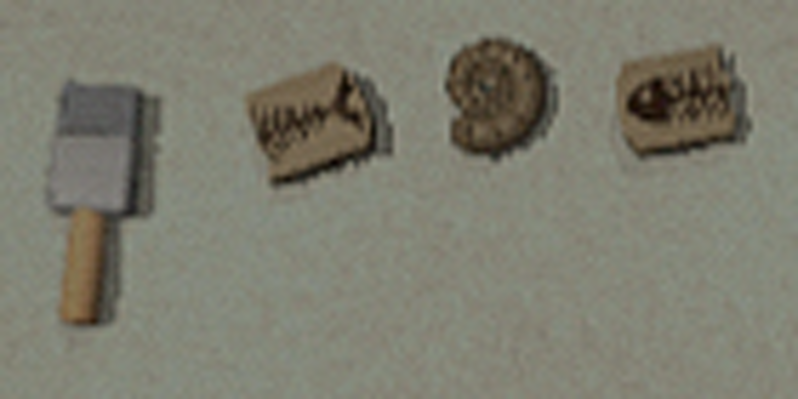

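View pics/c2.png

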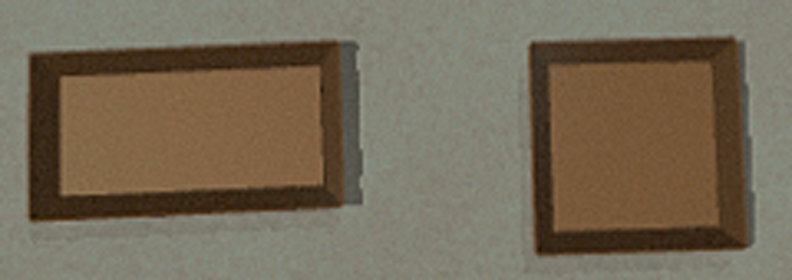

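View pics/c3.png

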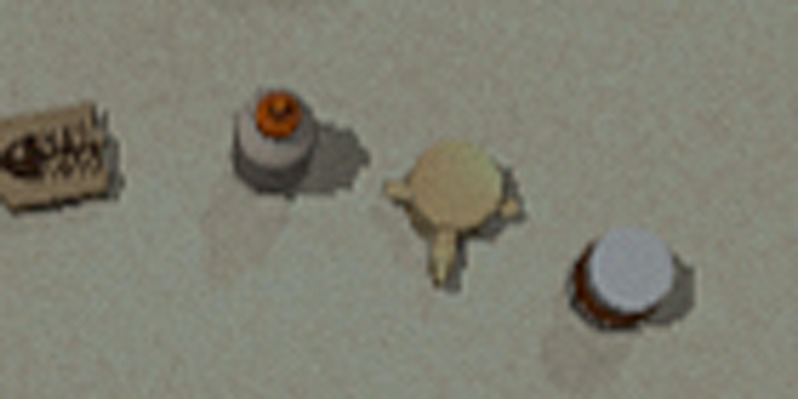

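```bash
cat >> h.py <<'E'
def proj(n,P):
    c=eyes.calibration(n);T=np.linalg.inv(np.array(c['cam_to_world']));P=np.asarray(P,float)
    q=P@T[:3,:3].T+T[:3,3];q=q*[1,-1,-1]
    return cv2.projectPoints(q,np.zeros(3),np.zeros(3),np.array(c['camera_matrix']),np.array([c['k1'],0,0,0,0.]))[0][:,0]
E
python3 - <<'E'
from h import *
f=lambda n,l,z,off,s:[print(n,np.round(pt('top',off[0]+(u-s/2+.5)/s if 0 else off[0]+u/s-.5,off[1]+v/s-.5,z)*1000,0)) for u,v in l]
a=(100,130)
f('tailtop',[(247,97),(337,63),(372,148),(270,180)],.018,a,5.7)
f('headtop',[(622,66),(718,45),(738,138),(640,152)],.018,a,5.7)
f('ammo mid',[(497,97)],.012,a,5.7)
f('brush',[(102,82),(68,208),(85,208),(80,322)],.018,a,5.7)
c=(210,120)
f('jarcap',[(631,270)],.058,c,5.7); f('vert',[(455,186)],.034,c,5.7); f('nozzle',[(278,112)],.105,c,5.7)
b=(100,195)
f('long rim',[(30,55),(340,42),(343,206),(30,219)],.03,b,3.3)
f('long floor',[(60,75),(322,66),(323,184),(61,195)],.003,b,3.3)
f('sq rim',[(530,43),(736,38),(748,246),(537,254)],.03,b,3.3)
f('sq floor',[(549,63),(711,63),(718,226),(554,230)],.003,b,3.3)
im=cv2.imread('pics/top0.png'); lab=cv2.cvtColor(cv2.GaussianBlur(im,(3,3),0),cv2.COLOR_BGR2LAB).astype(int)
m=((lab[...,2]-lab[...,1])*0+(lab[...,1]-np.median(lab[130:200,100:330,1]))>4).astype(np.uint8)
k,l,st,ce=cv2.connectedComponentsWithStats(m[120:195,100:350])
for i in range(1,k):
    if st[i,4]>60:
        p=np.argwhere(l==i)[:,::-1]+[100,120]; W=np.array([pt('top',u,v,.018)[:2] for u,v in p])*1000
        print(st[i,4],W.mean(0).round(),cv2.minAreaRect(W.astype(np.float32)))
E
```

```text
tailtop [690. 218.  18.]
tailtop [708. 175.  18.]
tailtop [665. 155.  18.]
tailtop [648. 204.  18.]
headtop [710.  33.  18.]
headtop [722. -15.  18.]
headtop [675. -26.  18.]
headtop [667.  22.  18.]
ammo mid [694.  95.  12.]
brush [696. 291.  18.]
brush [632. 303.  18.]
brush [632. 295.  18.]
brush [575. 293.  18.]
jarcap [ 636. -279.   58.]
vert [ 680. -196.   34.]
nozzle [ 697. -106.  105.]
long rim [503. 298.  30.]
long rim [520.  42.  30.]
long rim [385.  35.  30.]
long rim [369. 290.  30.]
long floor [489. 281.   3.]
long floor [502.  59.   3.]
long floor [402.  54.   3.]
long floor [389. 274.   3.]
sq rim [ 523. -117.   30.]
sq rim [ 531. -290.   30.]
sq rim [ 359. -299.   30.]
sq rim [ 349. -125.   30.]
sq floor [ 508. -134.    3.]
sq floor [ 511. -274.    3.]
sq floor [ 373. -280.    3.]
sq floor [ 368. -141.    3.]
74 [ 718. -108.] ((717.8283081054688, -108.51374053955078), (24.47599220275879, 26.918659210205078), 46.959197998046875)
215 [693.  95.] ((691.6370849609375, 93.28386688232422), (52.526588439941406, 45.30287170410156), 2.661130428314209)
242 [692.   6.] ((692.3154907226562, 5.09846305847168), (43.79842758178711, 52.27509689331055), 15.944253921508789)
255 [678. 185.] ((676.8486328125, 184.2483673095703), (46.042720794677734, 52.6554069519043), 24.018234252929688)
128 [602. 292.] ((601.9347534179688, 292.2990417480469), (18.29945182800293, 54.612308502197266), 87.53272247314453)
```

```bash
cat > ov.py <<'E'
from h import *
def box(im,n,x,y,yaw,hx,hy,zs,s,off,col,cx=0,pol=None):
    R=np.array([[np.cos(yaw),-np.sin(yaw)],[np.sin(yaw),np.cos(yaw)]])
    c=np.array(pol) if pol is not None else np.array([[cx-hx,-hy],[cx+hx,-hy],[cx+hx,hy],[cx-hx,hy]])
    for z in zs:
        w=(c@R.T+[x,y])/1000; p=proj(n,np.c_[w,np.full(len(w),z/1000)])
        p=((p+.5-off)*s)
        cv2.polylines(im,[np.round(p*8).astype(np.int32)],True,col,1,cv2.LINE_AA,3)
circ=lambda r,ry=None:[[r*np.cos(t),(ry or r)*np.sin(t)] for t in np.linspace(0,6.28,40)]
E
python3 - <<'E'
from ov import *
im=cv2.imread('pics/top0.png')
def view(u0,v0,u1,v1,s): return cv2.resize(im[v0:v1,u0:u1],None,fx=s,fy=s,interpolation=cv2.INTER_CUBIC)
s=5.5
A=view(100,135,245,195,s);o=np.array([100,135])
g=(0,255,0);r=(0,0,255)
box(A,'top',678,187,.37,23,29,[18],s,o,g);box(A,'top',678,187,.37,23,29,[0],s,o,r)
box(A,'top',693,4,.23,23,29,[18],s,o,g);box(A,'top',693,4,.23,23,29,[0],s,o,r)
box(A,'top',694,95,0,0,0,[10],s,o,g,pol=circ(30.5,25.5))
box(A,'top',635,293,-.015,27.5,10,[15],s,o,g,cx=-32.5);box(A,'top',635,293,-.015,32.5,21,[18],s,o,g,cx=27.5)
B=view(205,135,350,180,s);o=np.array([205,135])
box(B,'top',636,-279,0,0,0,[58],s,o,g,pol=circ(21));box(B,'top',636,-279,0,0,0,[0,28],s,o,r,pol=circ(23))
C=np.vstack([A,B]);print(C.shape);cv2.imwrite('pics/o1.png',C)
E
```

```text
(578, 798, 3)
```

View pics/o1.png

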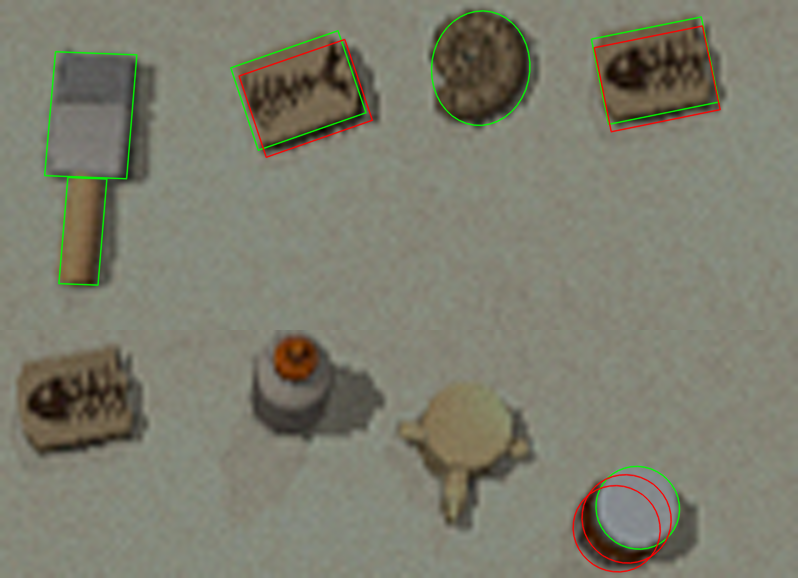

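```bash
python3 -m jog '[[35,30,0,0,0,0.14],[35,30,0,0,0,0.14],[35,30,0,0,0,0.14],[35,30,0,0,0,0.14],[35,30,0,0,0,0.14],[35,30,0,0,0,0.14],[35,30,0,0,0,0.14],[35,30,0,0,0,0.14],[35,30,0,0,0,0.14],[35,30,-10,0,0,0],[35,30,-10,0,0,0],[20,20,-10,0,0,0]]' 1 15
```

```text
t: 1.3
eef_pos: [0.6332, -0.273, 0.1909]
ee_rot: [-3.141, -0.007, -3.075]
force: [0.2, -1.2, 0.2]
width: 0.0874
```

```bash
python3 -m jog '[[3,-3,-40,0,0.005,0],[0,0,-40,0,0,0],[0,0,-40,0,0,0],[0,0,-30,0,0,0],[0,0,-20,0,0,0],[0,0,-15,0,0,0],[0,0,0,0,0,0]]' 1 15; python3 -m jog '[[0,0,0,0,0,0],[0,0,0,0,0,0],[0,0,0,0,0,0],[0,0,0,0,0,0],[0,0,0,0,0,0],[0,0,0,0,0,0],[0,0,0,0,0,0],[0,0,0,0,0,0]]' 0 15
```

```text
t: 2.0
eef_pos: [0.6409, -0.2706, 0.0007]
ee_rot: [-3.139, -0.01, -3.065]
force: [-4.6, 1.4, 9.5]
width: 0.0867
t: 2.8
eef_pos: [0.6408, -0.2708, 0.001]
ee_rot: [-3.139, -0.01, -3.065]
force: [-0.4, 0.8, 0.8]
width: 0.0453
```

```bash
python3 - <<'E'
from h import *
im=grab('scene','s1.png'); print(status.get_state()['width'],status.get_state()['eef_pos'])
crop('s1.png',120,120,320,270,3.8,'s1c.png')
E
```

```text
0.0451014915849654 [ 0.64085849 -0.27079726  0.00101857]
```

View pics/s1c.png

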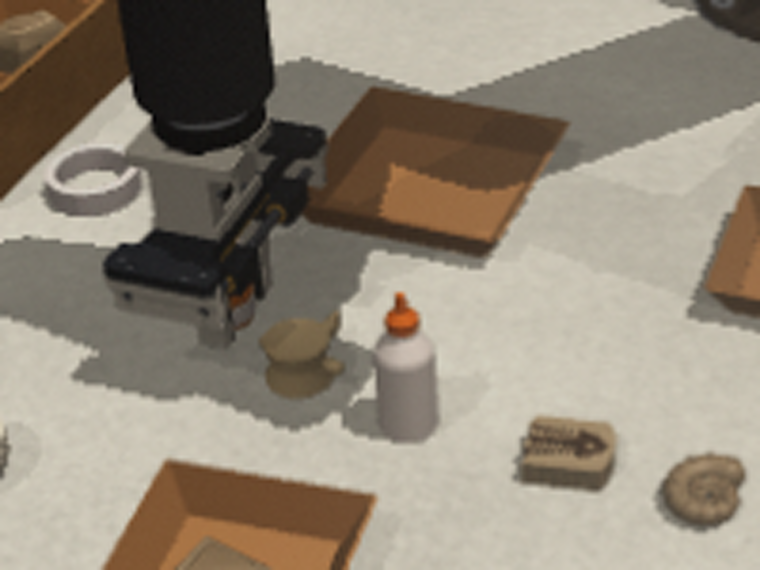

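```bash
python3 -m jog '[[0,0,10,0,0,0],[0,0,25,0,0,0],[-10,0,40,0,0,0],[-25,5,40,0,0,0],[-30,25,30,0,0,0],[-25,35,0,0,0,0],[-20,40,0,0,0,0],[-20,40,0,0,0,0],[-15,40,0,0,0,0],[-15,40,0,0,0,0],[-15,40,0,0,0,0],[-10,40,0,0,0,0]]' 0 15;python3 -m jog '[[-5,30,0,0,0,0],[0,20,0,0,0,0],[0,0,0,0,0,0]]' 0 15
```

```text
t: 4.05
eef_pos: [0.4487, 0.0392, 0.1562]
ee_rot: [-3.142, -0.002, -3.073]
force: [2.3, -0.8, -1.0]
width: 0.0452
t: 4.35
eef_pos: [0.4423, 0.0955, 0.1593]
ee_rot: [3.138, 0.003, -3.067]
force: [-0.4, -0.9, -0.7]
width: 0.0452
```

```bash
python3 -m jog '[[6,4,-30,0,0,0],[0,0,-35,0,0,0],[0,0,-30,0,0,0],[0,0,-20,0,0,0],[0,0,0,0,0,0]]' 0 15; python3 - <<'E'
from h import *
im=grab('top','t2.png'); print(status.get_state()['eef_pos'])
crop('t2.png',90,180,340,290,3.2,'t2c.png')
E
```

```text
t: 4.85
eef_pos: [0.4503, 0.1006, 0.0454]
ee_rot: [3.134, 0.012, -3.064]
force: [-0.5, 0.1, -0.1]
width: 0.0452
[0.45105997 0.10103287 0.04667862]
```

View pics/t2c.png

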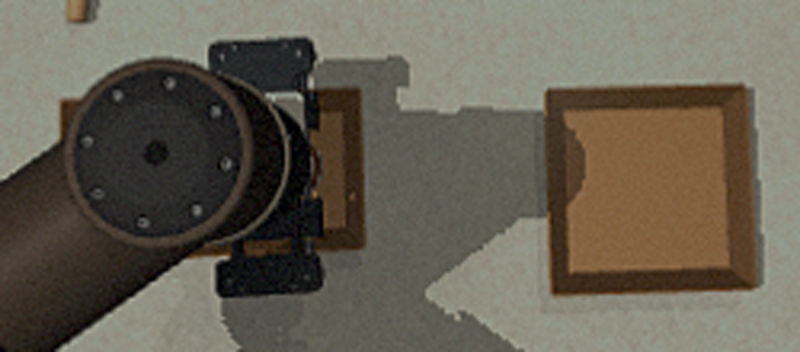

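```bash
python3 -m jog '[[-2,-1,-15,-0.007,0.012,0],[0,0,-12,0,0,0],[0,0,-6,0,0,0],[0,0,0,0,0,0]]' 0 15; python3 -m jog '[[0,0,-4,0,0,0],[0,0,0,0,0,0]]' 0 15
```

```text
t: 5.3
eef_pos: [0.4529, 0.1013, 0.0185]
ee_rot: [3.136, 0.008, -3.064]
force: [0.2, 0.1, -1.4]
width: 0.045
t: 5.5
eef_pos: [0.4541, 0.1019, 0.0161]
ee_rot: [3.134, 0.011, -3.064]
force: [0.4, -0.3, -0.4]
width: 0.0452
```

```bash
python3 -m jog '[[-3,-2,-6,-0.006,0.01,0],[-2,-1,-5,0,0.003,0]]' 0 15;  python3 -m jog '[[-2,-1,-3,-0.003,0.005,0]]' 0 15
```

```text
t: 5.7
eef_pos: [0.4498, 0.0994, 0.0059]
ee_rot: [3.138, -0.0, -3.063]
force: [-0.5, -0.0, -1.1]
width: 0.0449
t: 5.8
eef_pos: [0.4486, 0.0989, 0.0032]
ee_rot: [3.14, -0.004, -3.062]
force: [-5.3, 0.3, 36.7]
width: 0.0453
```

```bash
python3 -m jog '[[0,0,1,0,0.002,0],[0,0,0,0,0,0],[0,0,0,0,0,0],[0,0,0,0,0,0]]' 0.65 15;  python3 -m jog '[[0,0,10,0,0,0],[0,0,20,0,0,0],[0,0,35,0,0,0],[0,0,40,0,0,0],[25,10,20,0,0,0],[40,15,0,0,0,0],[40,15,0,0,0,0.03],[35,15,0,0,0,0.09],[30,10,0,0,0,0.09],[25,5,0,0,0,0.09],[20,0,0,0,0,0],[0,0,0,0,0,0]]' 1 15
python3 - <<'E'
from h import *
im=grab('top','t3.png'); crop('t3.png',90,120,340,290,3.2,'t3c.png')
E
```

```text
t: 6.2
eef_pos: [0.4485, 0.0987, 0.0038]
ee_rot: [3.141, -0.007, -3.062]
force: [-0.7, -0.5, -0.7]
width: 0.0572
t: 7.4
eef_pos: [0.6688, 0.1688, 0.1435]
ee_rot: [3.141, -0.004, -2.748]
force: [-0.5, -0.1, -0.7]
width: 0.0878
```

View pics/t3c.png

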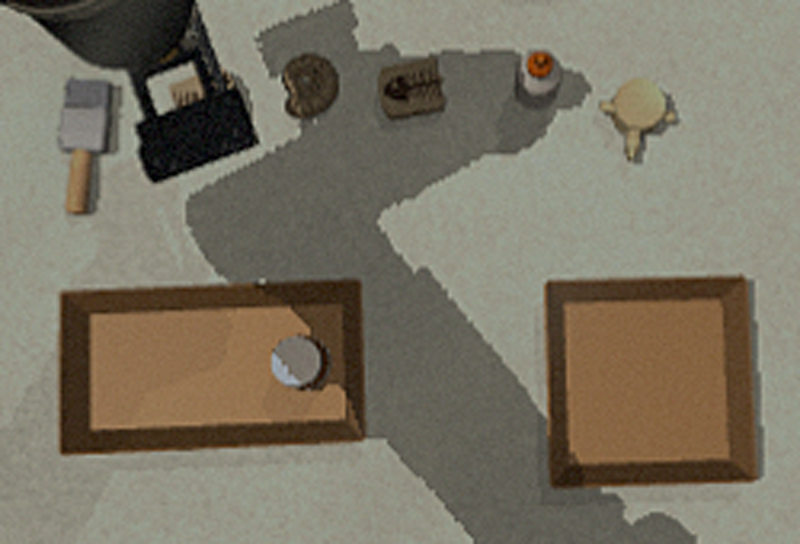

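```bash
python3 -c "
from h import *
print(pt('top',90+297/3.2-.5,120+361/3.2-.5,.061))"
python3 -m jog '[[7,13,-25,0,0,-0.02],[0,0,-35,0,0,0],[0,0,-30,0,0,0],[0,0,-15,0,0,0],[0,0,0,0,0,0]]' 1 15
```

```text
[0.44951043 0.08974628 0.061     ]
t: 7.95
eef_pos: [0.6722, 0.1817, 0.0403]
ee_rot: [3.14, -0.001, -2.771]
force: [-0.6, -0.1, 0.2]
width: 0.0878
```

```bash
python3 -m jog '[[3,2,-12,0,0,0],[1,1,-12,0,0,0],[0,0,-8,0,0,0],[0,0,-2,0,0,0]]' 1 15;python3 -m jog '[[0,0,0,0,0,0],[0,0,0,0,0,0],[0,0,0,0,0,0],[0,0,0,0,0,0],[0,0,0,0,0,0],[0,0,0,0,0,0],[0,0,0,0,0,0]]' 0 15
```

```text
t: 8.35
eef_pos: [0.6784, 0.186, 0.0086]
ee_rot: [3.139, 0.005, -2.77]
force: [-0.9, -0.1, 0.5]
width: 0.0878
t: 9.05
eef_pos: [0.6792, 0.1862, 0.0102]
ee_rot: [3.139, 0.007, -2.77]
force: [0.3, 0.5, -1.5]
width: 0.0458
```

```bash
python3 -m jog '[[0,0,0,0,0,0],[0,0,0,0,0,0],[0,0,-5,0,-0.003,0],[0,0,-4,0,0,0]]' 0.7 15;python3 -m jog '[[0,0,0,0,0,0],[0,0,0,0,0,0],[0,0,0,0,0,0],[0,0,0,0,0,0],[0,0,0,0,0,0]]' 0 25
```

```text
t: 9.45
eef_pos: [0.6798, 0.1865, 0.0014]
ee_rot: [3.14, 0.011, -2.77]
force: [0.3, -0.2, -0.1]
width: 0.0607
t: 9.95
eef_pos: [0.6779, 0.1855, 0.0006]
ee_rot: [3.141, 0.007, -2.77]
force: [-1.2, -0.7, 0.4]
width: 0.0459
```

```bash
python3 -m jog '[[0,0,10,0,0,0],[0,0,25,0,0,0],[-10,0,35,0,0,0],[-30,-4,20,0,0,-0.06],[-40,-4,0,0,0,-0.08],[-40,-4,0,0,0,-0.08],[-40,-4,0,0,0,-0.08],[-35,-4,0,0,0,-0.01],[-20,-2,0,0,0,0],[-10,0,0,0,0,0],[0,0,0,0,0,0]]' 0 25
```

```text
t: 11.05
eef_pos: [0.4486, 0.1636, 0.0975]
ee_rot: [3.134, 0.016, -3.094]
force: [1.4, -0.6, -2.3]
width: 0.0458
```

```bash
python3 -m jog '[[-4,-2,-20,-0.006,0.014,0.01],[-1,-1,-25,0,0,0],[-1,-1,-20,0,0,0],[-1,-1,-10,0,0,0]]' 0 25;python3 -m jog '[[-1,-1,-6,-0.003,0.005,0],[-1,0,-5,0,0.003,0]]' 0 25
```

```text
t: 11.45
eef_pos: [0.4487, 0.1632, 0.024]
ee_rot: [3.133, 0.011, -3.081]
force: [0.5, 0.4, -0.7]
width: 0.0457
t: 11.65
eef_pos: [0.4485, 0.1627, 0.0116]
ee_rot: [3.136, 0.002, -3.081]
force: [-1.3, 0.6, -2.7]
width: 0.0459
```

```bash
python3 -m jog '[[-2,-1,-4,0,0.001,0],[-2,-1,-3,0,0.001,0]]' 0 25;python3 -m jog '[[-1,0,-2,0,0.001,0]]' 0 25
```

```text
t: 11.85
eef_pos: [0.4457, 0.1613, 0.0042]
ee_rot: [3.136, 0.001, -3.081]
force: [-0.2, -0.3, -2.2]
width: 0.0456
t: 11.95
eef_pos: [0.4453, 0.1614, 0.0032]
ee_rot: [3.136, 0.001, -3.08]
force: [-6.2, -6.7, 37.9]
width: 0.0455
```

```bash
python3 -m jog '[[0,0,1,0,0,0],[0,0,0,0,0,0],[0,0,0,0,0,0]]' 0.63 15;  python3 -m jog '[[0,0,10,0,0,0],[0,0,20,0,0,0],[0,0,35,0,0,0],[10,-5,35,0,0,0],[35,-20,15,0,0,0.04],[40,-25,0,0,0,0.06],[40,-25,0,0,0,0.06],[40,-25,0,0,0,0],[35,-25,0,0,0,0],[25,-15,0,0,0,0],[12,-8,0,0,0,0],[0,0,0,0,0,0]]' 1 15
```

```text
t: 12.25
eef_pos: [0.4464, 0.1623, 0.0059]
ee_rot: [3.134, 0.004, -3.079]
force: [-0.0, 0.2, -0.7]
width: 0.0547
t: 13.45
eef_pos: [0.692, 0.006, 0.1364]
ee_rot: [3.135, 0.013, -2.907]
force: [0.6, 1.0, -1.0]
width: 0.0876
```

```bash
python3 -m jog '[[-1,-2,-30,-0.006,0.01,0],[-1,-1,-35,0,0,0],[-1,0,-30,0,0,0],[0,0,-15,0,0,0],[0,0,0,0,0,0]]' 1 15
```

```text
t: 13.95
eef_pos: [0.6874, 0.004, 0.0276]
ee_rot: [3.138, 0.005, -2.908]
force: [-0.4, -0.7, 0.0]
width: 0.0877
```

```bash
python3 -m jog '[[3,0,-10,0,0,0],[0,0,-10,0,0,0],[0,0,-5,0,0,0]]' 1 15;python3 -m jog '[[0,0,0,0,0,0],[0,0,0,0,0,0]]' 0.8 15
```

```text
t: 14.25
eef_pos: [0.6919, 0.0054, 0.0049]
ee_rot: [3.138, 0.01, -2.906]
force: [0.1, 0.6, -0.6]
width: 0.0877
t: 14.45
eef_pos: [0.692, 0.0055, 0.0049]
ee_rot: [3.138, 0.01, -2.906]
force: [0.3, 0.7, 0.3]
width: 0.0769
```

```bash
python3 -m jog '[[0,0,-2,0,-0.003,0],[0,0,-1,0,0,0],[0,0,0,0,0,0],[0,0,0,0,0,0],[0,0,0,0,0,0],[0,0,0,0,0,0]]' 0 25;python3 -m jog '[[0,0,10,0,0,0],[0,0,25,0,0,0],[-15,10,35,0,0,0],[-30,25,25,0,0,-0.03],[-35,32,0,0,0,-0.05],[-35,32,0,0,0,-0.05],[-35,32,0,0,0,-0.05],[-35,32,0,0,0,0],[-30,30,0,0,0,0],[-20,20,0,0,0,0],[-12,12,0,0,0,0],[0,0,0,0,0,0]]' 0 25
```

```text
t: 15.05
eef_pos: [0.6928, 0.0056, 0.0031]
ee_rot: [3.139, 0.015, -2.906]
force: [-0.0, 0.3, -0.9]
width: 0.046
t: 16.25
eef_pos: [0.4372, 0.2366, 0.1089]
ee_rot: [3.132, 0.021, -3.096]
force: [0.9, 0.3, -1.4]
width: 0.0456
```

```bash
python3 -m jog '[[4,-2,-25,-0.008,0.018,0.012],[0,-1,-30,0,0,0],[-1,-1,-20,0,0,0],[-1,-1,-10,0,0,0]]' 0 25;python3 -m jog '[[-1,-1,-5,-0.003,0.005,0]]' 0 25
```

```text
t: 16.65
eef_pos: [0.4424, 0.2337, 0.0265]
ee_rot: [3.132, 0.01, -3.08]
force: [-0.5, -0.2, -0.7]
width: 0.0461
t: 16.75
eef_pos: [0.4414, 0.2319, 0.021]
ee_rot: [3.136, 0.004, -3.08]
force: [1.1, -0.4, -0.0]
width: 0.0454
```

```bash
python3 -m jog '[[0,2,-6,0,0.001,0],[-1,-1,-5,0,0.001,0]]' 0 25;python3 -m jog '[[-1,-1,-3,0,0.001,0]]' 0 25;python3 -m jog '[[-1,0,-2,0,0.001,0]]' 0 25
```

```text
t: 16.95
eef_pos: [0.4415, 0.2334, 0.0104]
ee_rot: [3.135, 0.003, -3.081]
force: [0.5, -0.2, -1.7]
width: 0.0456
t: 17.05
eef_pos: [0.4407, 0.2325, 0.0075]
ee_rot: [3.135, 0.002, -3.081]
force: [0.6, -0.4, -1.4]
width: 0.0457
t: 17.15
eef_pos: [0.4401, 0.2326, 0.0059]
ee_rot: [3.134, 0.002, -3.08]
force: [-0.2, -5.1, 14.9]
width: 0.0455
```

```bash
python3 -m jog '[[0,0,0,0,0,0],[0,0,0,0,0,0],[0,0,0,0,0,0]]' 0.63 15;  python3 -m jog '[[0,0,10,0,0,0],[0,0,20,0,0,0],[0,0,35,0,0,0],[10,4,35,0,0,0.149],[20,6,15,0,0,0.149],[25,8,0,0,0,0.149],[25,8,0,0,0,0.149],[25,8,0,0,0,0.149],[25,8,0,0,0,0.149],[25,8,0,0,0,0.149],[15,5,0,0,0,0.149],[5,3,0,0,0,0.149]]' 0.7 15; python3 -m jog '[[0,0,0,0,0,0.149],[0,0,0,0,0,0]]'
python3 - <<'E'
from h import *
im=grab('top','t4.png'); crop('t4.png',90,120,340,290,3.2,'t4c.png')
E
```

```text
t: 17.45
eef_pos: [0.4407, 0.2333, 0.007]
ee_rot: [3.133, 0.004, -3.08]
force: [-0.0, 0.7, -0.1]
width: 0.0545
t: 18.65
eef_pos: [0.6214, 0.2923, 0.1393]
ee_rot: [3.138, 0.013, -1.726]
force: [-1.5, -0.3, -0.6]
width: 0.0615
t: 18.85
eef_pos: [0.6224, 0.2924, 0.1403]
ee_rot: [3.138, 0.013, -1.574]
force: [-0.9, 0.0, -0.5]
width: 0.0615
```

View pics/t4c.png

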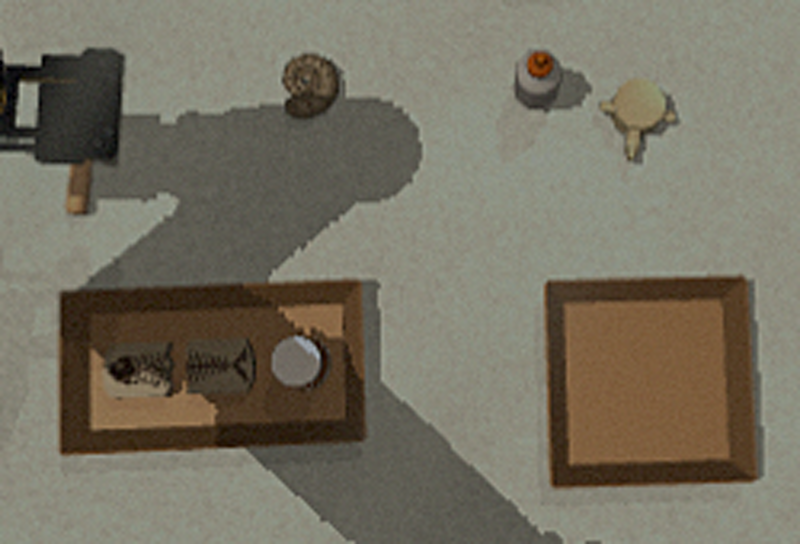

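```bash
python3 -m jog '[[-2,1,-30,-0.013,-0.004,-0.01],[0,0,-35,0,0,0],[0,0,-30,0,0,0],[0,0,-15,0,0,0],[0,0,0,0,0,0]]' 0.65 15
```

```text
t: 19.4
eef_pos: [0.6201, 0.2939, 0.0321]
ee_rot: [-3.136, 0.004, -1.612]
force: [-1.1, -0.3, -0.9]
width: 0.0569
```

```bash
python3 -m jog '[[-1,0,-12,0.004,0.005,0.02],[-1,0,-10,0,0,0],[0,0,-5,0,0,0],[0,0,-2,0,0,0]]' 0.65 15; python3 -m jog '[[0,0,0,0,0,0],[0,0,0,0,0,0],[0,0,0,0,0,0],[0,0,0,0,0,0],[0,0,0,0,0,0],[0,0,0,0,0,0]]' 0 15
```

```text
t: 19.8
eef_pos: [0.6191, 0.295, 0.0046]
ee_rot: [-3.138, 0.01, -1.595]
force: [0.2, 0.5, 0.0]
width: 0.0571
t: 20.4
eef_pos: [0.62, 0.2956, 0.0063]
ee_rot: [-3.136, 0.012, -1.596]
force: [-0.7, 0.2, -1.2]
width: 0.0188
```

```bash
python3 -m jog '[[0,0,10,0,0,0],[0,0,25,0,0,0],[0,0,40,0,0,0],[-10,-10,40,0,0,0],[-20,-30,15,0,0,0.02],[-20,-42,0,0,0,0.02],[-20,-42,0,0,0,0.02],[-20,-42,0,0,0,0.02],[-20,-42,0,0,0,0],[-18,-42,0,0,0,0],[-15,-42,0,0,0,0],[-12,-42,0,0,0,0]]' 0 15; python3 -m jog '[[-10,-42,0,0,0,0],[-10,-38,0,0,0,0],[-5,-30,0,0,0,0],[-5,-15,0,0,0,0],[0,0,0,0,0,0]]'
```

```text
t: 21.6
eef_pos: [0.4598, -0.0449, 0.149]
ee_rot: [-3.125, 0.014, -1.504]
force: [1.2, -0.6, 0.1]
width: 0.0183
t: 22.1
eef_pos: [0.4258, -0.1785, 0.1542]
ee_rot: [-3.118, 0.013, -1.508]
force: [0.1, -1.0, 0.1]
width: 0.0186
```

```bash
python3 -m jog '[[-2,3,-25,-0.014,0.023,-0.012],[0,0,-35,0,0,0],[0,0,-35,0,0,0],[-1,1,-20,0,0,0],[-1,1,-8,0,0,0]]' 0 15
```

```text
t: 22.6
eef_pos: [0.4259, -0.1726, 0.0333]
ee_rot: [-3.129, -0.001, -1.521]
force: [-0.4, -0.3, -0.5]
width: 0.019
```

```bash
python3 -m jog '[[-3,-3,-8,0,0.012,0],[-2,1,-8,0,0.002,0]]' 0 15;python3 -m jog '[[-1,0,-4,0,0.002,0],[-1,0,-3,0,0.001,0]]' 0 15
```

```text
t: 22.8
eef_pos: [0.422, -0.174, 0.0176]
ee_rot: [3.14, -0.001, -1.519]
force: [0.6, 0.2, -1.0]
width: 0.0186
t: 23.0
eef_pos: [0.4206, -0.1738, 0.0108]
ee_rot: [3.138, -0.001, -1.519]
force: [0.8, 1.3, -0.7]
width: 0.0184
```

```bash
python3 -m jog '[[3,0,-2,0,0,0],[1,0,-2,0,0,0]]' 0 15; python3 -m jog '[[0,0,0,0,0,0],[0,0,0,0,0,0]]' 0.34 15
```

```text
t: 23.2
eef_pos: [0.4235, -0.1739, 0.0079]
ee_rot: [3.136, -0.001, -1.519]
force: [-11.3, 5.9, 28.6]
width: 0.0185
t: 23.4
eef_pos: [0.4243, -0.174, 0.0089]
ee_rot: [3.138, -0.001, -1.518]
force: [-0.5, 0.2, 0.2]
width: 0.028
```

```bash
python3 -m jog '[[0,0,10,0,0,0],[0,0,25,0,0,0],[0,0,40,0,0,0],[0,0,40,0,0,0],[10,20,20,0,0,-0.149],[25,30,0,0,0,-0.149],[30,30,0,0,0,-0.149],[30,30,0,0,0,-0.149],[30,30,0,0,0,-0.149],[30,30,0,0,0,-0.149],[30,30,0,0,0,-0.149],[30,30,0,0,0,-0.149]]' 0.34 15; python3 -m jog '[[25,20,0,0,0,-0.149],[15,10,0,0,0,-0.149],[5,0,0,0,0,-0.05],[0,0,0,0,0,0]]' 1
```

```text
t: 24.6
eef_pos: [0.6455, 0.0622, 0.1638]
ee_rot: [-3.136, 0.012, -2.724]
force: [-0.0, -0.9, 0.3]
width: 0.0299
t: 25.0
eef_pos: [0.696, 0.0987, 0.1658]
ee_rot: [-3.135, 0.014, -3.077]
force: [0.2, 0.3, -1.4]
width: 0.0565
```

```bash
python3 - <<'E'
from h import *
im=grab('top','t5.png'); crop('t5.png',90,120,340,290,3.2,'t5c.png'); print(status.get_state()['eef_pos'])
E
```

```text
[0.69562478 0.09850601 0.16585485]
```

View pics/t5c.png

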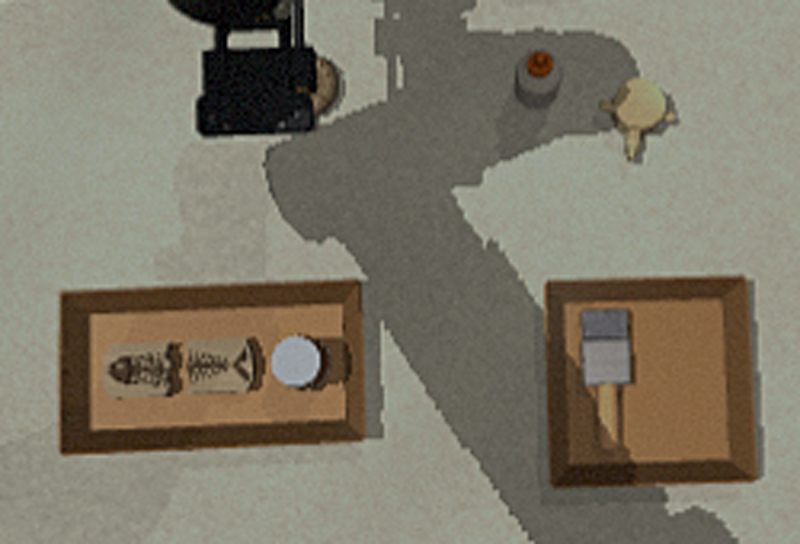

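Long tray is filled as wanted and the brush lies flat at the left of the square tray. Now the ammonite.

```bash
python3 -m jog '[[-2,-3,-30,0.006,0.013,0],[0,0,-40,0,0,0],[0,0,-35,0,0,0],[0,0,-20,0,0,0],[0,0,0,0,0,0]]' 1 15
```

```text
t: 25.55
eef_pos: [0.6926, 0.0937, 0.0431]
ee_rot: [3.138, 0.008, -3.067]
force: [-0.6, 0.1, 0.5]
width: 0.0876
```

```bash
python3 -m jog '[[0,0,-14,0,0.005,0],[0,0,-12,0,0,0],[0,0,-9,0,0,0],[0,0,-4,0,0,0]]' 1 15; python3 -m jog '[[0,0,0,0,0,0],[0,0,0,0,0,0],[0,0,0,0,0,0],[0,0,0,0,0,0],[0,0,0,0,0,0],[0,0,0,0,0,0]]' 0 25
```

```text
t: 25.95
eef_pos: [0.6945, 0.0938, 0.0064]
ee_rot: [3.137, 0.009, -3.065]
force: [-0.6, -0.1, -0.6]
width: 0.0875
t: 26.55
eef_pos: [0.6953, 0.0942, 0.0076]
ee_rot: [3.136, 0.011, -3.064]
force: [-0.6, -0.5, -1.1]
width: 0.0576
```

```bash
python3 -m jog '[[0,0,10,0,0,0],[0,0,25,0,0,0],[-10,0,40,0,0,0],[-25,-10,40,0,0,0],[-35,-25,20,0,0,0],[-35,-30,0,0,0,0],[-30,-35,0,0,0,0],[-25,-40,0,0,0,0],[-20,-40,0,0,0,0],[-20,-40,0,0,0,0],[-15,-40,0,0,0,0],[-10,-35,0,0,0,0]]' 0 25; python3 -m jog '[[-5,-20,0,0,0,0],[0,-12,0,0,0,0],[0,0,0,0,0,0]]'
```

```text
t: 27.75
eef_pos: [0.4619, -0.2062, 0.1557]
ee_rot: [3.137, 0.022, -3.055]
force: [1.6, 0.4, -1.4]
width: 0.0576
t: 28.05
eef_pos: [0.4543, -0.2434, 0.1587]
ee_rot: [3.138, 0.025, -3.06]
force: [-0.1, 0.4, -1.5]
width: 0.0575
```

```bash
python3 -m jog '[[-6,0,-25,-0.004,0.025,-0.03],[-2,0,-40,0,0,0],[-1,0,-35,0,0,0],[-1,0,-20,0,0.003,0],[-1,0,-8,0,0.003,0]]' 0 25;python3 -m jog '[[-1,0,-6,0,0.003,0]]' 0 25
```

```text
t: 28.55
eef_pos: [0.4459, -0.2427, 0.0327]
ee_rot: [-3.14, 0.004, -3.092]
force: [-0.1, 0.1, -1.5]
width: 0.0571
t: 28.65
eef_pos: [0.4451, -0.2423, 0.0266]
ee_rot: [-3.14, 0.0, -3.091]
force: [0.1, -0.9, -1.8]
width: 0.0575
```

```bash
python3 -m jog '[[-1,0,-7,0,0.001,0],[-1,0,-4,0,0.001,0]]' 0 25;python3 -m jog '[[-1,0,-3,0,0.001,0]]' 0 25;python3 -m jog '[[-1,0,-2,0,0.001,0]]' 0 25
```

```text
t: 28.85
eef_pos: [0.4444, -0.2421, 0.0163]
ee_rot: [-3.14, 0.0, -3.09]
force: [-0.5, -0.2, -0.8]
width: 0.0572
t: 28.95
eef_pos: [0.4439, -0.2421, 0.0136]
ee_rot: [-3.139, 0.0, -3.09]
force: [-0.5, -0.3, -1.9]
width: 0.0578
t: 29.05
eef_pos: [0.4432, -0.2421, 0.0119]
ee_rot: [-3.139, 0.0, -3.09]
force: [-0.4, 0.6, -1.2]
width: 0.0575
```

```bash
python3 -m jog '[[-1,0,-2,0,0.001,0]]' 0 25;python3 -m jog '[[0,0,-1.5,0,0,0]]' 0 25
```

```text
t: 29.15
eef_pos: [0.4427, -0.2423, 0.0103]
ee_rot: [-3.139, 0.0, -3.09]
force: [-1.9, 1.7, 16.5]
width: 0.0574
t: 29.25
eef_pos: [0.4426, -0.2423, 0.0099]
ee_rot: [-3.139, 0.0, -3.089]
force: [-7.3, 5.8, 23.1]
width: 0.0576
```

```bash
python3 -m jog '[[0,0,0,0,0,0],[0,0,0,0,0,0],[0,0,0,0,0,0]]' 0.77 15;  python3 -m jog '[[0,0,10,0,0,0],[0,0,20,0,0,0],[0,0,35,0,0,0],[0,0,40,0,0,0],[0,-10,40,0,0,0],[-5,-30,20,0,0,0],[-10,-40,0,0,0,0],[-20,-40,0,0,0,0],[-25,-40,0,0,0,0],[-25,-40,0,0,0,0],[-25,-30,0,0,0,0],[0,0,0,0,0,0]]' 0.77;python3 -m jog '[[0,0,0,0,0,0],[0,0,0,0,0,0],[0,0,0,0,0,0]]'
python3 - <<'E'
from h import *
grab('top','t6.png'); grab('scene','s6.png'); crop('t6.png',90,120,340,290,3.2,'t6c.png');crop('s6.png',130,120,430,270,2.6,'s6c.png')
E
```

```text
t: 29.55
eef_pos: [0.4434, -0.2426, 0.0112]
ee_rot: [-3.138, 0.003, -3.089]
force: [0.2, 0.1, -0.3]
width: 0.0671
t: 30.75
eef_pos: [0.3281, -0.4812, 0.1938]
ee_rot: [-3.131, 0.009, -3.083]
force: [0.1, 0.2, -0.0]
width: 0.0674
t: 31.05
eef_pos: [0.3277, -0.481, 0.1949]
ee_rot: [-3.13, 0.009, -3.085]
force: [0.1, -0.5, -0.2]
width: 0.0675
```

View pics/t6c.png

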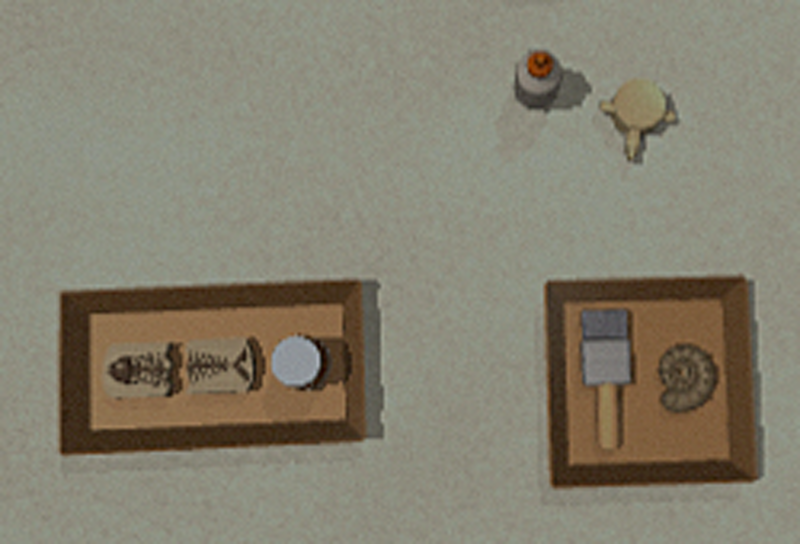

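View pics/s6c.png

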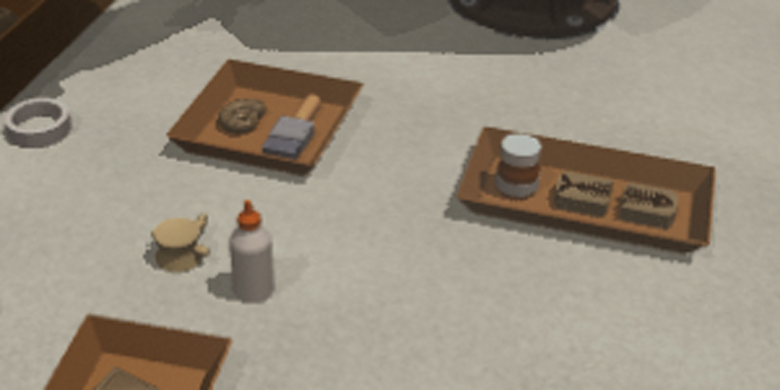

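Both views show everything lying flat: head half (142,369), tail half (222,365), with broken ends facing, and the jar (297,361) upright. The brush (607,380) and ammonite (688,377) are clear of each other and of the walls. The bystanders have not moved.

```bash
python3 -c "
from h import *
for u,v,z in [(142,369,.021),(222,365,.021)]: print(pt('top',90+u/3.2-.5,120+v/3.2-.5,z))
print(workorder.job_done())"
```

```text
[0.440837   0.22782485 0.021     ]
[0.44576266 0.15960834 0.021     ]
the job is handed in; nothing more can be done
None
```

I made up both kits and handed the job in after about 31 s of robot time; handing in reports no verdict.

- **Long tray:** it holds both fish halves, fossil side up and in line, with their broken ends facing. Their centres measure about 68 mm apart in the last top view, so the gap is roughly 10 mm. The amber jar stands upright beside the tail half.
- **Square tray:** it holds the brush and the ammonite, lying flat and clear of each other and of the walls.
- **Setting down:** each item was lowered until the wrist felt light contact (38 N at most) before the fingers opened, so nothing was dropped.
- **Bystanders:** the vertebra and the glue bottle are in the same place in the last pictures as before. I did not measure the tape roll again, but the arm never worked near it and it looks undisturbed.

No check failed. The only oddity was the arm drifting a few millimetres during moves. On the jar pick-up this brought the fingertips down to the bench with about 10 N, and I corrected for it afterwards.

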